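Clear the mould and flip open the tool box on the casting bench

ROBOT

A 6-joint arm with a two-finger parallel gripper is mounted at the origin on the work surface. World frame = base frame: x ahead of the robot, y to its left, z up, the work surface at z = 0. Lengths are in m, angles in rad, forces in N, time in s.
With the tool pointing down it reaches from about 0.25 to 0.8 m from the base axis. Payload 3.9 kg.
Tool frame: the origin (TCP) lies on the centre line of the jaws, within the pads' length; the fingertips stand bot.finger_overhang ahead of it and the grasp point (between the pads) lies 8 mm behind it (bot.finger_overhang is the distance from the TCP to the fingertips, in m); z points along the fingers, y is the line along which they close (so a half turn about z gives the same grasp; the last joint's range is limited). The gripper opens to 85 mm and grips with 20 to 120 N. Pads are 22 mm wide; open, the fingers measure 114 mm over their backs; the gripper's body (76 mm by 85 mm) begins 54 mm behind the grasp point. The pads swing forward as they close: fully open they stand 13 mm farther back than shut.
Start: joints at [-1.105, 0.26, -0.138, 1.173, 0, 1.571], TCP at [0.236, -0.469, 0.242] pointing down, gripper open.
Joint ranges: [-2.78, 2.78], [-0.83, 1.72], [-1.28, 1.37], [-1.9, 2.12], [-1.57, 1.48], [-3.14, 3.14]. Speed limits (rad/s): [2.57, 2.57, 3.14, 3.14, 3.14, 3.14].

INTERFACE

Orientations are given as a unit quaternion [x, y, z, w].
In Python, from rig import bot gives the robot as it stands.
- The arm moves only by the tool step_arm, never from a script. Its argument "targets" is one flat list of numbers, 5 for each row, row after row: the shift along the tool's x, y, z as a fraction of full scale, then the turn about the tool's z as a fraction of full scale, then the opening, from -1 (shut) to 1 (fully open), so that 0 is half open. A call has 1 to 12 rows; each row shifts and turns the commanded pose from where the row before left it, along the tool's axes as they then stand; what a row does not reach is not made up. Full scale, the value 1, is 0.025 m for a shift and 5 degrees for a turn. A row lasts 1/8 s, in which the tool goes at most 62.5 mm and 10.7 degrees, less where a joint would pass 70% of its speed; a pose out of reach is approached as far as the arm can. A call with a number of a shift or a turn outside -1 to 1 is refused whole. A call with a gripper value outside its range is refused whole. The fingers move at their own pace and stop on an object; "force" is the grip in N (left out, the last holds). Time passes only in rows, so rows that do not move let the fingers close. It gives the time, the measured TCP pose, the force, the opening and the grip force at its end, in the units of the state.
- bot.get_obs(): the state, without advancing time (a new reading comes with each control period).
- bot.grab_frame(name): name is "side" or "top" or "wrist"; returns the picture (400x640x3 uint8, red, green, blue); there is no depth.
- bot.calibration(name): a dict with "fx", "fy", "cx", "cy" (pixels), "xyz" and "orientation" of the camera in the world; the wrist camera has in their place "hand_eye" (4x4, takes a point from camera to tool coordinates, whose origin is the TCP and whose axes are the flange's). Camera axes: x right, y up, looking along -z (the intrinsics and any distortion apply to the point x, -y, -z); pixel columns grow to the right and rows downward; lengths in m; the calibration is good to about 2 mm. The wrist camera is an equidistant fisheye: a pixel r from the principal point sees the ray r / f radians off the axis. A picture is of the moment at which its call begins: read the wrist's pose just before it. calibration takes no time and is no camera call.
- bot.sign_off(): hands the job in; it is judged then, once.
Trained networks look in the newest picture that a camera, given by its name, has taken for a name from the list of things; names that differ only in an ending like _2 or _b are one class to them, and where a whole thing is asked for, a point or a joint stands for the part that bears it (a point fixed in the world has none). Each returns a list of dicts, best first, with "score" (0 to 1); they miss things now and then, are a little off and sometimes report something else, mostly with a low value. They report only what shows in the picture. A call takes as long as a camera call. They do not tell look-alikes from the thing itself.
- bot.recognise(camera, thing): "at" ([column, row] in pixels, amid what is visible of it).
The state is a dict: "time": time; "qpos": joint angles; "joint_velocities": joint speeds; "effort": joint torques, N m; "tool_pos": TCP position; "tool_rot": TCP orientation; "ft_force": force on the tool from outside, world axes, zero at the start; "wrist_torque": the same for the moment, N m; "opening": finger opening in m; "finger_force": force on a finger pad.
Only numpy, scipy, OpenCV 4.12 (cv2) and the standard library are available. Lean on these libraries where they do the work, as an engineer would, in place of code of your own. Each camera call takes 0.05 s, during which the arm holds its last target. There are 200 camera calls.

TASK

The round plaster mould stands in front of the white lidded tool box and blocks the way to its lid. With the fingers, push the mould sideways along the bench, keeping it standing and on the bench, until no part of it is in front of the box any more; then push the lid up by its front lip with a fingertip and on past upright, without flinging it, so that it falls back against its stop and stays fully open by itself. Lift or tip nothing on the bench, and leave the other things where they are.

Things in the scene. Friction and masses are not known exactly. Their poses are not given: they have to be found in the camera images.
- toolbox: White plastic tool box fixed to the bench, 130 mm deep (its x), 160 mm wide (its y), walls 60 mm high and 5 mm thick, open on top under its lid. Origin: centre of its underside, on the bench. Its x axis points from the front to the hinge side; the front wall is 65 mm from the origin along -x. The box stands turned: its front faces to the robot's right (within about 30 degrees), so the lid opens to the left, and its -y end is the one farther from the robot.
- lid (a joint): Angle of the tool box's lid: 0 shut, 1.57 upright, 1.95 at its stop, leaning back. Flat white plate, 7 mm thick, 164 mm wide, about 0.18 kg; it turns freely with light damping about an axis along the box's y at the top of the back wall: it falls shut when let go before about upright and falls open to its stop after.
- lid_edge (a point): Middle of the lower front edge of the lid's lip (moves with the lid). The lip overhangs the front wall by 25 mm and, shut, its underside is 60 mm above the bench; so a fingertip fits beneath it from the front. It is 155 mm from the hinge axis.
- lid_hinge (a point): Middle of the lid's hinge axis, 65 mm behind the box's origin (along its x), 60 mm above the bench.
- mould: Round off-white plaster casting mould, a loose upright cylinder, 84 mm in diameter, 70 mm high, with a round well 56 mm wide and 40 mm deep in its top, about 0.5 kg; it starts about 10 to 20 mm in front of the box's lip. Origin: centre of its underside. Pushed low down, it slides without tipping.
- cups: Bystander: stack of white plastic cups, 68 mm wide, 124 mm high, behind the box's hinge side, towards its far end. Origin: centre of its underside.
- glaze_jar: Bystander: clear jar with white cap, 60 mm wide, 75 mm high, in front of the box, to the right of the far end; a mould slid straight along the box's front towards the far end passes it with about 30 mm to spare. Origin: centre of its underside.
- oval_mould: Bystander: oblong plaster press mould, 70 x 100 x 45 mm (x, y, z), beside the far end of the box. Origin: centre of its underside.
- tub: Bystander: clear open tub, 100 mm wide, 75 mm high, behind the box's hinge side, below the open lid. Origin: centre of its underside.
- brush: Bystander: wooden brush, 180 mm long, lying along its own x axis on the robot's right. Origin: middle of its underside.
- cutter: Bystander: steel ring cutter, 60 mm wide, 30 mm high, in front of the box beyond the mould. Origin: centre of its underside.
Mind the look-alikes: they are no part of the job. Leave any pink look-alike of the mould alone.

How it is judged:
By the outcome, as a careful person would: the job done as asked, in the order asked, and still so for the second after the job is handed in, with the robot touching nothing.
It also fails if it takes over 51 s, if anything falls off the work surface, if the arm or the gripper's body presses on something with over 40 N, if the wrist force passes 120 N, or if a joint passes its speed limit or range.

## Working session

There is one attempt and no reset: what is moved stays moved. The work goes in short steps, Python scripts to look and compute and a tool call to move; the robot and the scene stay as the last step left them, time stands still between calls to the robot, and variables do not carry over. Pictures are saved under pics/ and viewed, at most 10 in all, crops included, and the job is handed in when it is done.

Besides the shell and the picture viewer there is one more tool, called after "Emit:" by a JSON object that holds its "fn" and its "kwargs". step_arm: Moves the arm, as the interface text tells. Shift numbers are shares of 0.025 m and turn numbers shares of 5 degrees, none past 1 either way. Its arguments: {"type":"object","properties":{"targets":{"type":"array","items":{"type":"number","minimum":-1,"maximum":1}},"force":{"type":"number"}},"required":["targets"]}

```bash
mkdir -p pics
cat > h.py <<'E'
import numpy as np, cv2
from scipy.spatial.transform import Rotation as R
from rig import bot
def pix2z(cam,uv,z):
    c=bot.calibration(cam); d=np.array([(uv[0]-c['cx'])/c['fx'],-(uv[1]-c['cy'])/c['fy'],-1.])
    d=R.from_quat(c['orientation']).apply(d); o=np.array(c['xyz']); return o+d*(z-o[2])/d[2]
def proj(cam,p):
    c=bot.calibration(cam); q=R.from_quat(c['orientation']).inv().apply(np.array(p)-c['xyz'])
    return np.array([c['cx']+c['fx']*q[0]/-q[2], c['cy']-c['fy']*q[1]/-q[2]])
E
python3 - <<'E'
from h import *
print(bot.finger_overhang, {k:bot.get_obs()[k] for k in('time','tool_pos','tool_rot','opening')})
for c in('top','side'):
    print(c,bot.calibration(c)); cv2.imwrite(f'pics/{c}0.png',bot.grab_frame(c)[:,:,::-1])
H={'toolbox':.06,'mould':.07,'cups':.124,'glaze_jar':.075,'oval_mould':.045,'tub':.075,'brush':.02,'cutter':.03,'lid':.067,'lid_edge':.06}
for n,z in H.items():
    for d in bot.recognise('top',n)[:3]: print(n,np.round(d['at']),round(d['score'],2),pix2z('top',d['at'],z).round(3))
E
```

```text
0.011 {'time': 0.0, 'tool_pos': array([ 0.23549328, -0.46845508,  0.24145899]), 'tool_rot': array([ 9.73000023e-01,  2.30802862e-01, -2.30794900e-04, -9.69669888e-04]), 'opening': 0.08554505244021023}
top {'fx': 451.7689750131322, 'fy': 451.7689750131322, 'cx': 318.47298078470095, 'cy': 199.54264880222507, 'xyz': array([0.43853354, 0.00931559, 1.50120392]), 'orientation': array([ 0.02301898, -0.02086603, -0.70487437,  0.70865144])}
side {'fx': 408.3516940215496, 'fy': 408.3516940215496, 'cx': 325.0754971154836, 'cy': 195.1478259393514, 'xyz': array([ 0.46264208, -1.08629043,  0.8519824 ]), 'orientation': array([ 0.45332645, -0.01206885, -0.03038502,  0.89074476])}
toolbox [325. 189.] 0.88 [ 0.561 -0.006  0.06 ]
mould [364. 185.] 0.69 [ 0.576 -0.132  0.07 ]
mould [362. 242.] 0.56 [ 0.393 -0.123  0.07 ]
cups [266. 132.] 0.84 [0.733 0.175 0.124]
glaze_jar [410. 163.] 0.89 [ 0.646 -0.275  0.075]
oval_mould [323. 141.] 0.79 [ 0.721 -0.     0.045]
tub [274. 180.] 0.73 [0.589 0.157 0.075]
tub [435. 256.] 0.25 [ 0.353 -0.353  0.075]
brush [437. 255.] 0.67 [ 0.35  -0.373  0.02 ]
cutter [408. 216.] 0.47 [ 0.478 -0.276  0.03 ]
lid [323. 189.] 0.61 [ 0.56  -0.002  0.067]
lid_edge [324. 189.] 0.58 [ 0.561 -0.003  0.06 ]
```

View pics/top0.png

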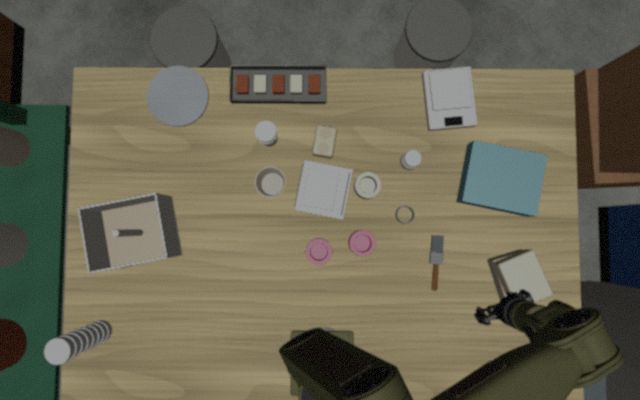

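View pics/side0.png

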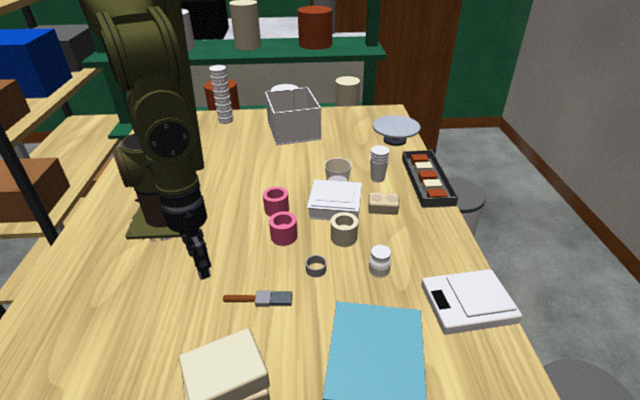

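The wanted mould is the off-white one at top (368,185), side (344,229). The look-alikes are the pink ones at (362,242) and (319,250). Next I'll check a close crop and measure.

Run:
```python
from h import *
im=cv2.imread('pics/top0.png'); c=im[120:270,230:440]; c=cv2.resize(c,None,fx=3.8,fy=3.8,interpolation=cv2.INTER_CUBIC)
cv2.imwrite('pics/crop0.png',c)
s=cv2.imread('pics/side0.png')[140:290,250:420]; cv2.imwrite('pics/crops.png',cv2.resize(s,None,fx=4,fy=4,interpolation=cv2.INTER_CUBIC))
hsv=cv2.cvtColor(im,cv2.COLOR_BGR2HSV)
for p in((323,189),(368,185),(377,185),(340,230),(290,210)): print(p,hsv[p[1],p[0]],im[p[1],p[0]])
```

```text
(323, 189) [120   2 154] [154 153 153]
(368, 185) [ 34  12 153] [146 153 152]
(377, 185) [ 37  16 141] [132 141 139]
(340, 230) [ 22  76 130] [ 91 120 130]
(290, 210) [ 21  73 144] [103 132 144]
```

View pics/crop0.png

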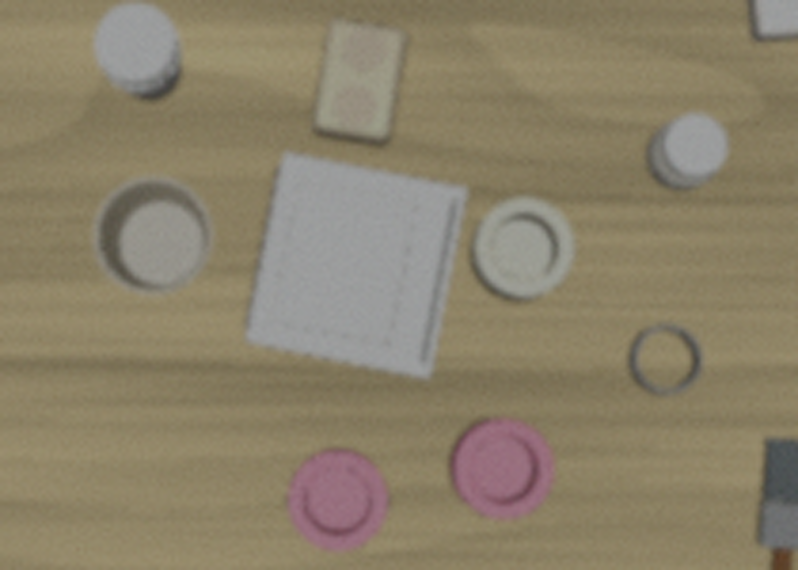

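The crop shows the off-white mould rim centred at (523,247). The lid corners are (283,152), (467,187), (430,377) and (247,342), the jar cap is at (695,148) and the cutter at (665,358).

Run:
```python
from h import *
P=lambda u,v,z:pix2z('top',((u+.5)/3.8-.5+230,(v+.5)/3.8-.5+120),z)
fl,fr,nr,nl=[P(*p,.066)[:2] for p in((283,152),(467,187),(430,377),(247,342))]
for a in(fl,fr,nr,nl):print(a.round(4))
print('w',np.linalg.norm(fr-nr),np.linalg.norm(fl-nl),'d',np.linalg.norm(fr-fl),np.linalg.norm(nr-nl))
y=(nr-fr)+(nl-fl);y/=np.linalg.norm(y);x2=(fl-fr)+(nl-nr);x2/=np.linalg.norm(x2)
print('yaxis deg',np.degrees(np.arctan2(y[1],y[0])),'xaxis',np.degrees(np.arctan2(x2[1],x2[0])))
th=np.arctan2(x2[1],x2[0])*.5+.5*(np.arctan2(y[1],y[0])%(2*np.pi)-np.pi/2);print(np.degrees(th))
x=np.array([np.cos(th),np.sin(th)]);y=np.array([-x[1],x[0]])
lipm=(fr+nr)/2; print('lip mid',lipm, 'other mid',(fl+nl)/2)
O=lipm+x*.090; print('O',O)
W=lambda n,q:print(n,q[:2].round(3),'box',np.round([(q[:2]-O)@x,(q[:2]-O)@y],3))
W('mould',P(523,247,.07));W('jar',P(695,148,.075));W('cutter',P(665,358,.03));W('oval',P(362,85,.045));W('pink',P(502,468,.07));W('pink2',P(338,498,.07));W('cups',P(137,45,.124));W('tub',P(152,236,.075))
W('TCP',bot.get_obs()['tool_pos']); print(np.sign(1),R.from_quat(bot.get_obs()['tool_rot']).as_matrix().round(3))
d=bot.recognise('side','mould'); print([(np.round(e['at']),round(e['score'],2),pix2z('side',e['at'],.06).round(3)) for e in d])
```

```text
[0.6555 0.0606]
[ 0.6266 -0.0944]
[ 0.4668 -0.0636]
[0.4952 0.0895]
w 0.16277852008101135 0.16287681725359243 d 0.15764484196565481 0.15575123565276014
yaxis deg 169.4344339269587 xaxis 79.46184258620784
79.44813825658326
lip mid [ 0.54667495 -0.07897382] other mid [0.5753335  0.07508124]
O [0.56315624 0.00950424]
mould [ 0.576 -0.141] box [-0.146 -0.04 ]
jar [ 0.659 -0.284] box [-0.271 -0.148]
cutter [ 0.485 -0.267] box [-0.286  0.026]
oval [ 0.717 -0.006] box [ 0.013 -0.154]
pink [ 0.392 -0.123] box [-0.162  0.144]
pink2 [0.366 0.013] box [-0.033  0.194]
cups [0.734 0.178] box [ 0.197 -0.137]
tub [0.583 0.169] box [0.161 0.01 ]
TCP [ 0.236 -0.469] box [-0.53   0.234]
1 [[ 0.893  0.449  0.   ]
 [ 0.449 -0.893 -0.   ]
 [ 0.     0.    -1.   ]]
[(array([280., 230.]), 0.92, array([ 0.383, -0.165,  0.06 ])), (array([274., 201.]), 0.73, array([ 0.363, -0.021,  0.06 ])), (array([346., 229.]), 0.64, array([ 0.58 , -0.175,  0.06 ]))]
```

Emit:
{"fn": "step_arm", "kwargs": {"targets": [0, 0, 0, 1, 0, 0, 0, 0, 1, 0, 0, 0, 0, 1, 0, 0, 0, 0, 1, 0, 0, 0, 0, 1, 0, 0, 0, 0, 1, 0, 0, 0, 0, 1, 0, 0, 0, 0, 0.46, 0, 0.46, -0.96, 0, 0, 0, 0.46, -0.96, 0, 0, 0, 0.46, -0.96, 0, 0, 0, 0.46, -0.96, 0, 0, 0]}}

```text
time: 2.15
tool_pos: [0.2991, -0.3825, 0.2424]
tool_rot: [0.996, -0.093, 0.0, 0.0]
ft_force: [0.5, -0.0, -1.0]
opening: 0.0429
finger_force: 0.0
```

Emit:
{"fn": "step_arm", "kwargs": {"targets": [0.46, -0.96, 0, 0, 0, 0.46, -0.96, 0, 0, 0, 0.46, -0.96, 0, 0, 0, 0.46, -0.96, 0, 0, 0, 0.46, -0.96, 0, 0, 0, 0.46, -0.96, 0, 0, 0, 0.46, -0.96, 0, 0, 0, 0.46, -0.96, 0, 0, 0, 0.46, -0.96, 0, 0, 0, 0.46, -0.96, 0, 0, 0, 0.46, -0.96, 0, 0, 0, 0.46, -0.96, 0, 0, 0]}}

```text
time: 3.65
tool_pos: [0.4879, -0.1248, 0.2424]
tool_rot: [0.996, -0.092, 0.0, 0.0]
ft_force: [0.1, -0.0, -0.6]
opening: 0.0428
finger_force: 0.0
```

```bash
cat >> h.py <<'E'
th=np.radians(79.45); O=np.array([.5632,.0095]); bx=np.array([np.cos(th),np.sin(th)]); by=np.array([-bx[1],bx[0]])
def box(q): q=np.array(q)[:2]-O; return np.array([q@bx,q@by])
def st():
    o=bot.get_obs(); print(o['time'],'tcp',o['tool_pos'].round(4),'box',box(o['tool_pos']).round(4)); m=R.from_quat(o['tool_rot']).as_matrix()
    print('xang',np.degrees(np.arctan2(m[1,0],m[0,0])).round(2),'zax',m[:,2].round(3),'open',round(o['opening'],4),'F',o['ft_force'].round(2),'q',o['qpos'].round(3)); return o
E
python3 - <<'E'
from h import *
o=st(); f=bot.grab_frame('wrist'); cv2.imwrite('pics/w1.png',f[:,:,::-1])
c=bot.calibration('wrist'); H=np.array(c['hand_eye']); print(c['fx'],c['cx'],c['cy'],H.round(3))
m=R.from_quat(o['tool_rot']).as_matrix()
def ray(uv,z):
    v=np.array([uv[0]-c['cx'],uv[1]-c['cy']]); r=np.hypot(*v); a=r/c['fx']; d=np.array([np.sin(a)*v[0]/r,-np.sin(a)*v[1]/r,-np.cos(a)])
    d=m@H[:3,:3]@d; p=o['tool_pos']+m@H[:3,3]; return p+d*(z-p[2])/d[2]
for n,z in(('mould',.07),('glaze_jar',.04),('cutter',.03),('lid_edge',.06),('toolbox',.06)):
    for e in bot.recognise('wrist',n)[:3]: q=ray(e['at'],z); print(n,np.round(e['at']),round(e['score'],2),q.round(3),box(q).round(3))
E
```

```text
3.65 tcp [ 0.4879 -0.1248  0.2424] box [-0.1458  0.0495]
xang -10.61 zax [ 0. -0. -1.] open 0.0428 F [ 0.13 -0.01 -0.65] q [-0.25   0.223 -0.188  1.159 -0.     3.076]
309.70691628693146 317.08030443570556 198.5933663797212 [[ 0.     0.946  0.325  0.083]
 [ 1.    -0.     0.     0.001]
 [ 0.     0.325 -0.946 -0.131]
 [ 0.     0.     0.     1.   ]]
mould [225. 269.] 0.95 [0.399 0.001 0.07 ] [-0.038  0.159]
mould [333. 248.] 0.76 [ 0.406 -0.129  0.07 ] [-0.165  0.129]
mould [321.  89.] 0.74 [ 0.575 -0.146  0.07 ] [-0.151 -0.04 ]
glaze_jar [431.  14.] 0.62 [ 0.644 -0.283  0.04 ] [-0.273 -0.133]
cutter [447. 156.] 0.8 [ 0.477 -0.282  0.03 ] [-0.302  0.032]
lid_edge [200. 131.] 0.85 [ 0.56  -0.013  0.06 ] [-0.023 -0.001]
lid_edge [444. 159.] 0.19 [ 0.483 -0.265  0.06 ] [-0.285  0.029]
toolbox [201. 129.] 0.6 [ 0.562 -0.015  0.06 ] [-0.025 -0.004]
```

View pics/w1.png

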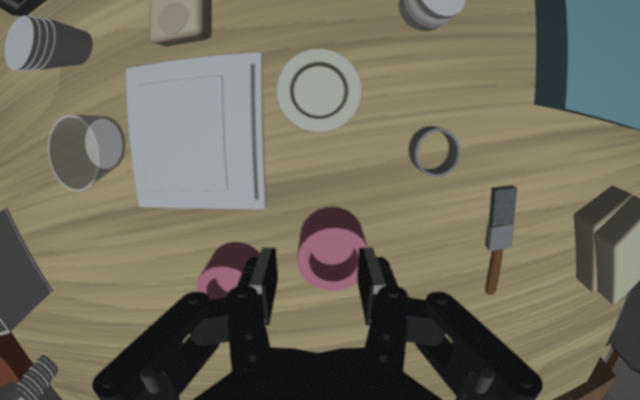

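Emit:
{"fn": "step_arm", "kwargs": {"targets": [0, 0.36, 1, 0, 0, 0, 0, 1, 0, 0, 0, 0, 1, 0, 0, 0, 0, 1, 0, 0, 0, 0, 1, 0, 0, 0, 0, 1, 0, 0, 0, 0, 1, 0, 0, 0, 0, 0.8, 0, 0, 0, 0, 0.4, 0, 0, 0.5, 0, 0, 0, 0, 0.5, 0, 0, 0, 0, 0.3, 0, 0, 0, 0]}}

```text
time: 5.45
tool_pos: [0.5202, -0.141, 0.0383]
tool_rot: [0.996, -0.092, 0.002, 0.0]
ft_force: [-0.1, -0.2, -0.3]
opening: 0.0426
finger_force: 0.0
```

Run:
```python
from h import *
o=st(); a=bot.grab_frame('side')[140:300,240:440]; cv2.imwrite('pics/s2.png',cv2.resize(a,None,fx=4,fy=3.7,interpolation=cv2.INTER_CUBIC)[:590,:,::-1])
```

```text
5.45 tcp [ 0.5202 -0.141   0.0383] box [-0.1558  0.0147]
xang -10.61 zax [ 0.003 -0.001 -1.   ] open 0.0426 F [-0.1  -0.19 -0.28] q [-0.265  0.45  -0.436  0.682 -0.     3.062]
```

View pics/s2.png

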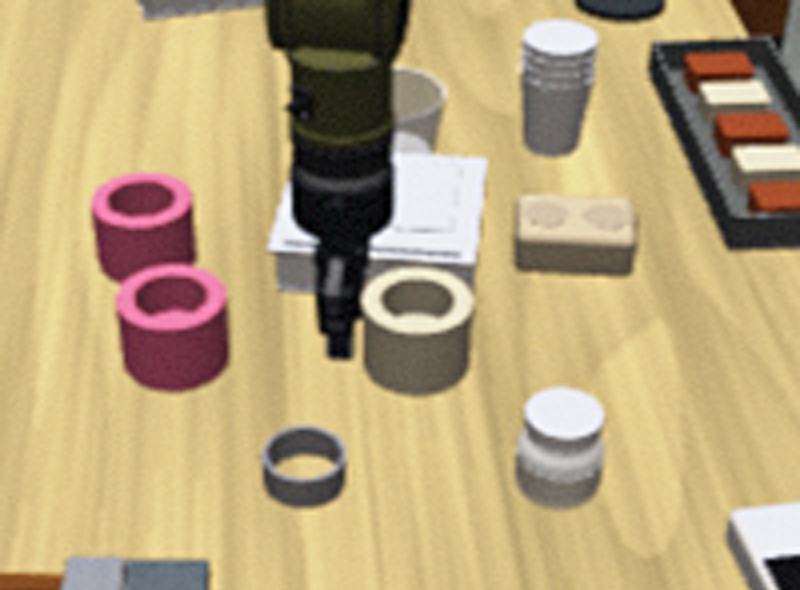

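The gripper is down behind the off-white mould (415,330), clear of the lid and the pink moulds. Now I'll push.

Emit:
{"fn": "step_arm", "kwargs": {"targets": [0.2, 0, 0, 0, 0, 0.3, 0, 0, 0, 0, 0.4, 0, 0, 0, 0, 0.4, 0, 0, 0, 0, 0.4, 0, 0, 0, 0, 0.4, 0, 0, 0, 0, 0.4, 0, 0, 0, 0]}}

```text
time: 6.38
tool_pos: [0.5795, -0.152, 0.037]
tool_rot: [0.996, -0.093, -0.0, 0.0]
ft_force: [-2.8, -1.0, 0.1]
opening: 0.0426
finger_force: 1.3
```

Emit:
{"fn": "step_arm", "kwargs": {"targets": [0.4, 0, 0, 0, 0, 0.4, 0, 0, 0, 0, 0.4, 0, 0, 0, 0, 0.4, 0, 0, 0, 0, 0.4, 0, 0, 0, 0, 0.2, 0, 0, 0, 0, 0.1, 0, 0, 0, 0, 0, 0, 0, 0, 0]}}

```text
time: 7.38
tool_pos: [0.6359, -0.1625, 0.0373]
tool_rot: [0.996, -0.092, 0.0, 0.0]
ft_force: [-0.9, 0.9, -0.6]
opening: 0.0428
finger_force: 0.6
```

Run:
```python
from h import *
o=st(); a=bot.grab_frame('top')
for n,z in(('mould',.07),('glaze_jar',.075)):
    for e in bot.recognise('top',n): q=pix2z('top',e['at'],z); print(n,np.round(e['at']),round(e['score'],2),box(q).round(3))
a=bot.grab_frame('side')[140:300,240:440]; cv2.imwrite('pics/s3.png',cv2.resize(a,None,fx=4,fy=3.7,interpolation=cv2.INTER_CUBIC)[:590,:,::-1])
```

```text
7.375 tcp [ 0.6359 -0.1625  0.0373] box [-0.1558 -0.1029]
xang -10.61 zax [ 0.001 -0.    -1.   ] open 0.0428 F [-0.93  0.9  -0.63] q [-0.25   0.618 -0.114  0.838  0.     3.077]
mould [366. 147.] 0.64 [-0.121 -0.158]
mould [318. 243.] 0.56 [-0.028  0.172]
mould [436. 256.] 0.16 [-0.401  0.141]
glaze_jar [416. 160.] 0.67 [-0.282 -0.147]
glaze_jar [323. 189.] 0.27 [-0.01   0.002]
```

View pics/s3.png

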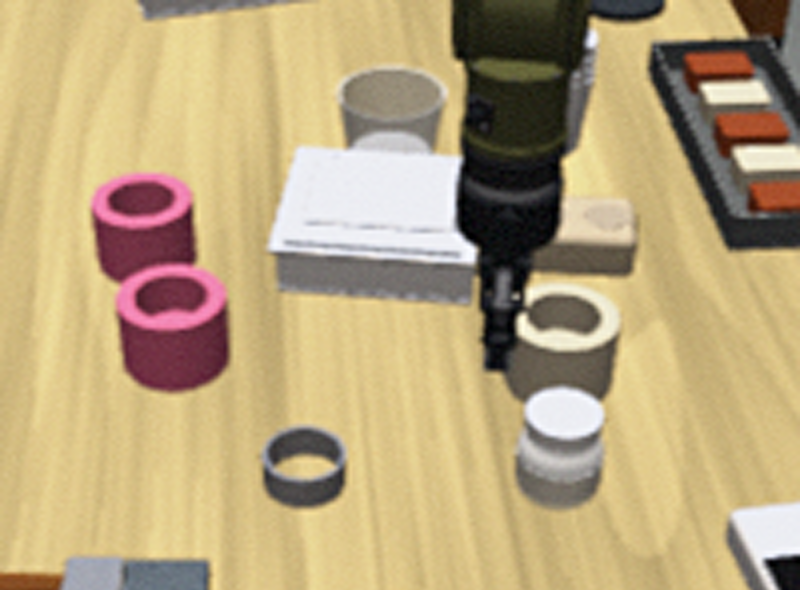

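Emit:
{"fn": "step_arm", "kwargs": {"targets": [-0.4, 0, 0, 0, 0, -1, 0, 0, 0, 0, 0, 0, -1, 0, -1, 0, 0, -1, 0, -1, 0, 0, -1, 0, -1, 0, 0, -1, 0, -1, -1, 0, -1, -1, -1, -1, 0, 0, -1, -1, 0, 0, 0, -1, -1, 0, 0, 0, -1, -1, 0, 0, 0, -1, -1, 0, 0, 0, -1, -1]}}

```text
time: 9.07
tool_pos: [0.5514, -0.1489, 0.1627]
tool_rot: [0.985, 0.17, 0.0, 0.0]
ft_force: [0.3, 0.6, 0.5]
opening: 0.0002
finger_force: 0.0
```

Emit:
{"fn": "step_arm", "kwargs": {"targets": [0, 0, 0, -1, -1, 0, 0, 0, -1, -1, 0, 0, 0, -1, -1, 0, 0, 0, -1, -1, 0, 0, 0, -1, -1, 0, 0, 0, -1, -1, 0, 0, 0, -1, -1, 0, 0, 0, -1, -1, 0, 0, 0, -1, -1, 0, 0, 0, -1, -1, 0, 0, 0, -1, -1, 0, 0, 0, -1, -1]}}

```text
time: 10.58
tool_pos: [0.5515, -0.1489, 0.1627]
tool_rot: [0.769, 0.64, 0.0, 0.0]
ft_force: [0.6, -0.7, 0.7]
opening: -0.0001
finger_force: 0.0
```

Run:
```python
from h import *
o=st(); a=bot.grab_frame('side'); cv2.imwrite('pics/s4.png',a[:,:,::-1]); t=bot.grab_frame('top'); cv2.imwrite('pics/t4.png',t[:,:,::-1])
print('mould side s3',box(pix2z('side',(382.5,225.9),.07)).round(3))
for cam in('side','top'):
  for e in bot.recognise(cam,'mould'): q=pix2z(cam,e['at'],.04 if cam=='side' else .07); print(cam,np.round(e['at']),round(e['score'],2),box(q).round(3))
cv2.imwrite('pics/t4c.png',cv2.resize(t[120:260,250:450],None,fx=4,fy=4,interpolation=cv2.INTER_CUBIC)[:,:,::-1])
```

```text
10.575 tcp [ 0.5515 -0.1489  0.1627] box [-0.1579 -0.0175]
xang 79.55 zax [ 0.001 -0.    -1.   ] open -0.0001 F [ 0.61 -0.71  0.73] q [-0.264  0.381 -0.174  1.015  0.     1.489]
mould side s3 [-0.164 -0.156]
side [282. 229.] 0.92 [-0.178  0.144]
side [379. 231.] 0.91 [-0.152 -0.149]
side [274. 203.] 0.82 [-0.053  0.198]
side [263. 297.] 0.25 [-0.44   0.139]
top [317. 250.] 0.93 [-0.027  0.195]
top [351. 240.] 0.69 [-0.127  0.143]
top [369. 148.] 0.56 [-0.13  -0.158]
```

View pics/t4c.png

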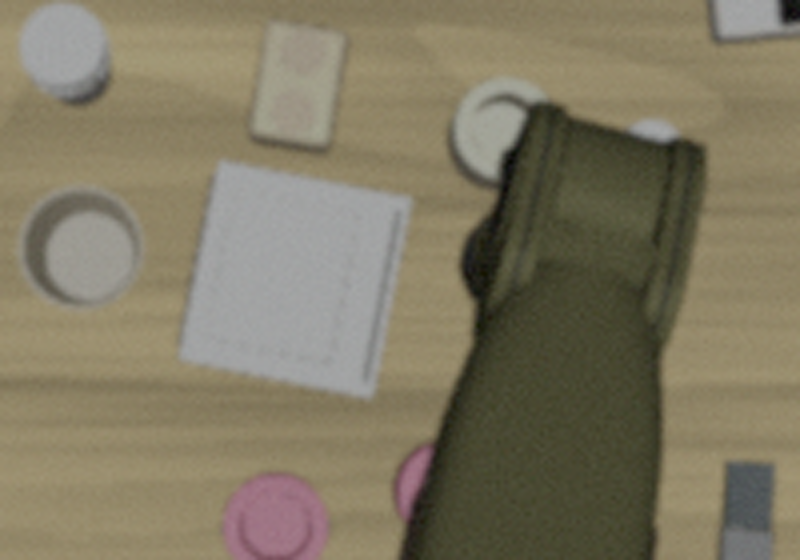

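The mould stands clear past the far end at about crop (503,132), with box y ≈ -0.15. Next, the lid lip.

Emit:
{"fn": "step_arm", "kwargs": {"targets": [0, -0.7, 1, 0, -1, 0, 0, 1, 0, -1, 0, 0, 1, 0, -1, 0, 0, 0.8, 0, -1, 0.4, 0, 0.26, 0, -1, 0.6, 0, 0, 0, -1, 0.6, 0, 0, 0, -1, 0.4, 0, 0, 0, -1, 0.12, 0, 0, 0, -1, 0.12, 0, 0, 0, -1, 0, 0, 0, 0, -1]}}

```text
time: 12.15
tool_pos: [0.545, -0.0916, 0.0611]
tool_rot: [0.77, 0.638, -0.001, 0.001]
ft_force: [-1.6, -3.8, 2.1]
opening: -0.0002
finger_force: 1.8
```

Emit:
{"fn": "step_arm", "kwargs": {"targets": [0.12, 0, 0, 0, -1, 0.08, 0, 0, 0, -1]}}

```text
time: 12.4
tool_pos: [0.545, -0.0914, 0.0612]
tool_rot: [0.771, 0.637, -0.005, 0.004]
ft_force: [-3.6, -20.4, 4.5]
opening: 0.0
finger_force: 9.7
```

Run:
```python
from h import *
o=st()
```

```text
12.4 tcp [ 0.545  -0.0914  0.0612] box [-0.1025 -0.0006]
xang 79.19 zax [-0.002 -0.012 -1.   ] open 0.0 F [ -3.65 -20.38   4.54] q [-0.159  0.444 -0.37   0.756 -0.012  1.6  ]
```

Contact is at box x ≈ -0.1025 with a 20 N press. I'll lift by friction at the lip edge.

Emit:
{"fn": "step_arm", "kwargs": {"targets": [0, 0, -0.15, 0, -1, 0, 0, -0.15, 0, -1, 0.02, 0, -0.15, 0, -1, 0.03, 0, -0.15, 0, -1]}}

```text
time: 12.9
tool_pos: [0.5451, -0.0904, 0.0759]
tool_rot: [0.771, 0.637, -0.005, 0.004]
ft_force: [-3.0, -16.6, 0.9]
opening: 0.0003
finger_force: 8.6
```

Run:
```python
from h import *
o=st(); a=bot.grab_frame('side')[150:260,280:420]; cv2.imwrite('pics/s5.png',cv2.resize(a,None,fx=5,fy=5,interpolation=cv2.INTER_CUBIC)[:,:,::-1])
```

```text
12.9 tcp [ 0.5451 -0.0904  0.0759] box [-0.1016 -0.0005]
xang 79.15 zax [-0.002 -0.012 -1.   ] open 0.0003 F [ -2.97 -16.63   0.89] q [-0.158  0.428 -0.351  0.792 -0.012  1.603]
```

View pics/s5.png

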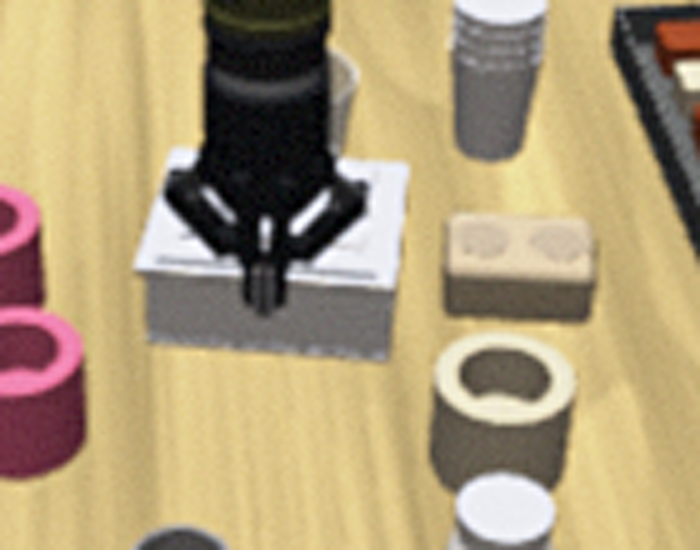

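The lid has begun to rise: the front lip sits higher, with the fingertip at crop (263,300) against it. The measured x follows the arc.

Emit:
{"fn": "step_arm", "kwargs": {"targets": [0.05, 0, -0.43, 0, -1, 0.08, 0, -0.42, 0, -1, 0.11, 0, -0.42, 0, -1, 0.14, 0, -0.41, 0, -1]}}

```text
time: 13.45
tool_pos: [0.5472, -0.08, 0.1186]
tool_rot: [0.771, 0.637, -0.003, 0.003]
ft_force: [-1.5, -12.6, 3.8]
opening: 0.0003
finger_force: 6.5
```

Run:
```python
from h import *
o=st(); a=bot.grab_frame('side')[150:260,280:420]; cv2.imwrite('pics/s6.png',cv2.resize(a,None,fx=5,fy=5,interpolation=cv2.INTER_CUBIC)[:,:,::-1])
```

```text
13.45 tcp [ 0.5472 -0.08    0.1186] box [-0.091  -0.0006]
xang 79.17 zax [-0.001 -0.009 -1.   ] open 0.0003 F [ -1.54 -12.64   3.76] q [-0.14   0.387 -0.29   0.893 -0.009  1.62 ]
```

View pics/s6.png

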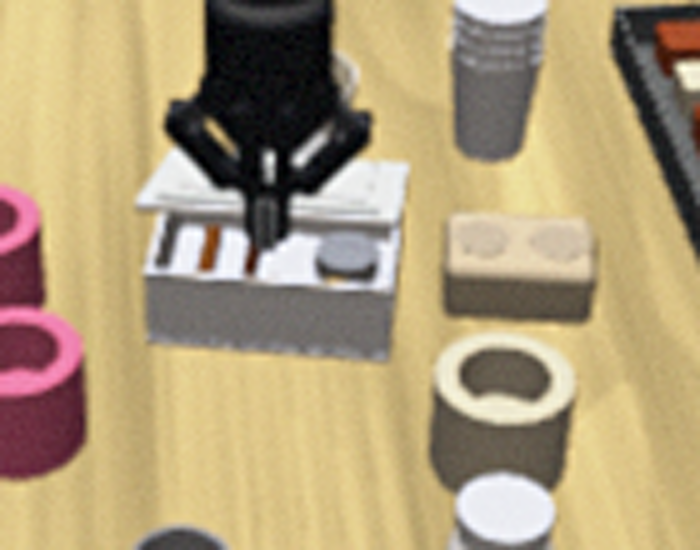

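The lid is about 22° open, resting on the fingertip at crop (265,225). Continuing along the arc.

Emit:
{"fn": "step_arm", "kwargs": {"targets": [0.17, 0, -0.39, 0, -1, 0.2, 0, -0.38, 0, -1, 0.23, 0, -0.37, 0, -1, 0.25, 0, -0.35, 0, -1, 0.28, 0, -0.33, 0, -1, 0.3, 0, -0.31, 0, -1, 0.32, 0, -0.28, 0, -1, 0.34, 0, -0.25, 0, -1]}}

```text
time: 14.5
tool_pos: [0.5576, -0.0236, 0.1847]
tool_rot: [0.77, 0.638, 0.0, -0.0]
ft_force: [0.6, -2.0, 0.5]
opening: -0.0004
finger_force: 0.7
```

Run:
```python
from h import *
o=st()
```

```text
14.5 tcp [ 0.5576 -0.0236  0.1847] box [-0.0336 -0.0006]
xang 79.35 zax [ 0.001  0.001 -1.   ] open -0.0004 F [ 0.6  -1.99  0.46] q [-4.300e-02  3.450e-01 -1.680e-01  1.056e+00  1.000e-03  1.714e+00]
```

Emit:
{"fn": "step_arm", "kwargs": {"targets": [0.3, 0, -0.1, 0, -1, 0.3, 0, -0.1, 0, -1, 0.3, 0, 0, 0, -1, 0.3, 0, 0, 0, -1, 0.3, 0, 0, 0, -1, 0.3, 0, 0, 0, -1, 0.3, 0, 0, 0, -1, 0.3, 0, 0, 0, -1, 0.3, 0, 0, 0, -1, 0.25, 0, 0, 0, -1]}}

```text
time: 15.75
tool_pos: [0.5711, 0.0492, 0.1893]
tool_rot: [0.769, 0.639, 0.0, -0.0]
ft_force: [0.6, -0.3, 0.2]
opening: 0.0002
finger_force: 0.1
```

Emit:
{"fn": "step_arm", "kwargs": {"targets": [0.2, 0, 0, 0, -1, 0.2, 0, 0, 0, -1, 0.2, 0, 0, 0, -1, 0.2, 0, 0, 0, -1, 0.2, 0, 0, 0, -1, 0.2, 0, 0, 0, -1, 0.2, 0, 0, 0, -1, 0.2, 0, 0, 0, -1, 0.2, 0, 0, 0, -1]}}

```text
time: 16.88
tool_pos: [0.5793, 0.0932, 0.1893]
tool_rot: [0.769, 0.639, 0.0, 0.0]
ft_force: [-0.6, 0.6, -0.1]
opening: -0.0001
finger_force: 0.0
```

Run:
```python
from h import *
o=st()
```

```text
16.875 tcp [0.5793 0.0932 0.1893] box [ 0.0852 -0.0005]
xang 79.39 zax [ 0.  0. -1.] open -0.0001 F [-0.65  0.6  -0.12] q [ 0.159  0.391 -0.085  1.095  0.     1.916]
```

Emit:
{"fn": "step_arm", "kwargs": {"targets": [-0.4, 0, 0, 0, -1, -0.8, 0, 0, 0, -1, -1, 0, 0, 0, -1, -1, 0, -0.5, 0, -1, -1, 0, -0.5, 0, -1, -1, 0, -0.5, 0, -1, -1, 0, 0, 0, -1, -1, 0, 0, 0, -1, -1, 0, 0, 0, -1, -1, 0, 0, 0, -1, -1, 0, 0, 0, -1, 0, 0, 0, 0, -1]}}

```text
time: 18.38
tool_pos: [0.531, -0.1603, 0.2268]
tool_rot: [0.771, 0.637, -0.0, 0.0]
ft_force: [0.3, -0.2, -0.3]
opening: 0.0001
finger_force: 0.0
```

Run:
```python
from h import *
o=st(); t=bot.grab_frame('top')[110:260,230:440]; s=bot.grab_frame('side')[140:290,240:440]
for n in ('lid_edge',): print([(np.round(e['at']),round(e['score'],2)) for e in bot.recognise('side',n)[:2]])
x,z=.065+.155*np.sin(.38),.06+.155*np.cos(.38)
for y in(-.082,0,.082): print(proj('side',[*(O+bx*x+by*y),z]).round())
t=cv2.resize(t,(400,286));s=cv2.resize(s,(400,300))
cv2.imwrite('pics/f.png',np.vstack([t,s])[:,:,::-1])
```

```text
18.375 tcp [ 0.531  -0.1603  0.2268] box [-0.1728  0.0005]
xang 79.16 zax [-0. -0. -1.] open 0.0001 F [ 0.28 -0.22 -0.33] q [-2.930e-01  3.180e-01 -9.700e-02  1.157e+00 -1.000e-03  1.467e+00]
[(array([350., 164.]), 0.64), (array([265., 299.]), 0.54)]
[364. 138.]
[339. 137.]
[315. 136.]
```

View pics/f.png

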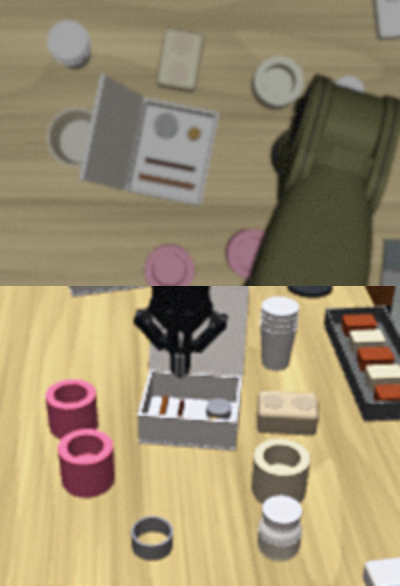

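The lid stands open, leaning back: top panel (110,130), side panel (245,330). The mould is upright beyond the box's far end, at (280,80) and (280,470). The other things are where they were.

```bash
python3 -c "
from rig import bot
print(bot.sign_off())"
```

```text
the job is handed in; nothing more can be done
None
```

I slid the off-white mould clear past the box's far end, still standing, then pushed the lid open to its stop, where it stays by itself; nothing else was moved, and I handed the job in at about 18 s.

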